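# Walk a heat-sink stack round to the fan duct

### The job

The heavy finned heat sink with the power modules on it stands askew in front of the cooling-fan duct on the bench. Without gripping or lifting it, push it round by its corners with the fingertips until one of its finned ends (either one) faces the duct, then push it home so that this end lies flat against the black gasket and covers the duct's mouth centrally. Have it turned roughly square before it meets the gasket, because a leading corner would cut the rubber; keep off the modules and board on its top, and leave the other things on the bench where they are.

Things in the scene. Friction and masses are not known exactly. Their poses are not given: they have to be found in the camera images.
- heatsink: Bare aluminium heat sink, a block 130 mm along its fins (own x), 100 mm wide (y), 40 mm high (z up), about 1.2 kg. Origin: centre of its underside. The two 100 mm ends (x = +65, -65 mm) show the open fin channels; either may go to the duct. Its four faces push like flat faces. It slides with dry friction (5 to 10 N); pushed near a corner it pivots about a point 50 to 70 mm beyond its centre.
- driver: Two black power modules and a small green driver board fixed on top of the heat sink, within 47 mm (x) and 36 mm (y) of its centre, 40 to 61 mm above the bench. Not to be touched. Origin: centre of the heat sink's top face; axes as the heat sink's.
- duct: Cooling-fan duct, fixed: aluminium hood, black fan at its far end. Origin: on the bench under the middle of the gasket face. Own x points into the duct, away from the heat sink; y across; z up. Hood 88 mm wide, rising from 42 mm at the mouth to 83 mm at x = 100 mm; fan to x = 140 mm; foot tabs to y = +67, -67 mm. With an end home, the heat sink's origin is at x = -65 mm, y = 0 in this frame.
- mouth (a point): Middle of the duct's mouth in the gasket face, 19 mm above the bench; axes as the duct's. The black rubber gasket face is flat and upright, 124 mm wide and 44 mm high; the mouth in it is 84 mm wide, from 5 to 33 mm above the bench.
- cap_a: Loose bystander: black cylindrical capacitor, 45 mm diameter, 64 mm high, standing to the left (+y) of the duct. Origin: centre of its underside.
- cap_b: Loose bystander: a second capacitor of the same kind and size standing to the right (-y) of the duct. Origin: centre of its underside.
- screwdriver: Loose bystander: screwdriver 170 mm long lying on the bench to the left of the heat sink. Origin: under its middle.
- paste: Loose bystander: small white jar of thermal paste with grey cap, 42 mm diameter, 42 mm high, to the right of the heat sink. Origin: centre of its underside.
- meter: Loose bystander: grey handheld multimeter lying face up, 150 x 74 x 36 mm, farther left. Origin: centre of its underside.
- spool: Loose bystander: steel-grey ring-shaped spool, 60 mm diameter, 38 mm high, farther right. Origin: centre of its underside.
- tray: Loose bystander: black divided tray with screws, 130 x 90 x 28 mm, farther right. Origin: centre of its underside.

How it is judged:
By the outcome, as a careful person would: the job done as asked, in the order asked, and still so for the second after the job is handed in, with the robot touching nothing.
It also fails if it takes over 72 s, if anything falls off the work surface, if the arm or the gripper's body presses on something with over 40 N, if the wrist force passes 120 N, or if a joint passes its speed limit or range.

### The arm

A 6-joint arm with a two-finger parallel gripper is mounted at the origin on the work surface. World frame = base frame: x ahead of the robot, y to its left, z up, the work surface at z = 0. Lengths are in m, angles in rad, forces in N, time in s.
With the tool pointing down it reaches from about 0.375 to 0.9 m from the base axis. Payload 3.1 kg.
Tool frame: the origin (TCP) lies at the very end of the fingers, on their centre line; the grasp point (between the pads) lies 19 mm behind it; z points along the fingers, y is the direction in which the jaws open and shut (so a half turn about z gives the same grasp; the last joint's range is limited). The gripper opens to 87 mm and grips with 3 to 60 N. Pads are 19 mm wide; open, the fingers measure 117 mm over their backs; the gripper's body (75 mm by 190 mm) begins 51 mm behind the grasp point.
Start: joints at [-1.518, 0.527, 1.433, -0, 1.181, -0.178], TCP at [0.144, -0.608, 0.223] pointing down, gripper open.
Joint ranges: [-3.08, 3.08], [-0.75, 2.2], [0.22, 2.44], [-1.43, 4.57], [0, 2.65], [-2.85, 2.85]. Speed limits (rad/s): [2.79, 2.79, 3.14, 3.14, 3.14, 3.14].

### API

Orientations are given as a unit quaternion [x, y, z, w].
In Python, from rig import robot gives the robot as it stands. The module is installed in compiled form; this text tells all that it offers.
- The arm moves only by the tool carry_out, never from a script. Its argument "series" is a list of rows, each a list of 7 numbers: the shift along the tool's x, y, z in mm, then the turn, a rotation vector about the tool's x, y, z in degrees, then the gripper command: -1 is shut, 1 is fully open, values between are in proportion. In form: [[tx, ty, tz, rx, ry, rz, claw], ...]. A call has 1 to 8 rows; each row is the pose to reach, as a shift and turn from the pose measured when the call began, along the tool's axes at that moment; what a row does not reach only later rows make up. A row lasts 1/8 s, in which the tool goes at most 62.5 mm and 10.7 degrees, less where a joint would pass 70% of its speed; a pose out of reach is approached as far as the arm can. A call with a gripper value outside its range is refused whole. The fingers move at their own pace and stop on an object; "force" is the grip in N (left out, the last holds). Time passes only in rows, so rows that repeat a pose let the fingers close. It gives the time, the measured TCP pose, the force and the opening at its end, in the units of the state.
- robot.get_obs(): the state, without advancing time (a new reading comes with each control period).
- robot.camera(name): name is "side" or "top" or "wrist"; returns a dict with "pixels" (400x640x3 uint8, red, green, blue), "fx", "fy", "cx", "cy" (pixels), "position" and "attitude" of the camera in the world. Camera axes: x right, y down, z forward; pixel columns grow to the right and rows downward; lengths in m; the calibration is good to about 2 mm. A picture is of the moment at which its call begins. There is no depth.
- robot.hand_in(): hands the job in, once; it reports no verdict.
The state is a dict: "time": time; "q": joint angles; "joint_velocities": joint speeds; "joint_torque": joint torques, N m; "position": TCP position; "tool_rot": TCP orientation; "ft_force": force on the tool from outside, world axes, zero at the start; "moment": the same for the moment, N m; "grip_width": finger opening in m.
Only numpy, scipy, OpenCV 4.12 (cv2) and the standard library are available. Lean on these libraries where they do the work, as an engineer would, in place of code of your own. Each camera call takes 0.05 s, during which the arm holds its last target.

## Working session

There is one attempt and no reset: what is moved stays moved. The work goes in short steps, Python scripts to look and compute and a tool call to move; the robot and the scene stay as the last step left them, time stands still between calls to the robot, and variables do not carry over. Pictures are saved under pics/ and viewed, and the job is handed in when it is done.

Besides the shell and the picture viewer there is one more tool, called after "Emit:" as name(argument=value, ...), one argument or row to a line, values as JSON. carry_out: Moves the arm, as the interface text tells. Its arguments: {"type":"object","properties":{"series":{"type":"array"},"force":{"type":"number"}},"required":["series"]}

```bash
mkdir -p pics; cat > h.py <<'E'
import numpy as np, cv2
from rig import robot
from scipy.spatial.transform import Rotation as R
def att(c):
    a=np.array(c['attitude'],float)
    return a if a.shape==(3,3) else R.from_quat(a).as_matrix()
def proj(c,P):
    p=(np.atleast_2d(P)-np.array(c['position']))@att(c)
    return np.c_[c['fx']*p[:,0]/p[:,2]+c['cx'],c['fy']*p[:,1]/p[:,2]+c['cy']]
def back(c,uv,z):
    uv=np.atleast_2d(uv).astype(float)
    d=np.c_[(uv[:,0]-c['cx'])/c['fx'],(uv[:,1]-c['cy'])/c['fy'],np.ones(len(uv))]@att(c).T
    o=np.array(c['position']); return o+d*((z-o[2])/d[:,2])[:,None]
def snap(n,f,crop=None,s=1):
    c=robot.camera(n); im=c['pixels'][:,:,::-1].copy()
    if crop: im=im[crop[1]:crop[3],crop[0]:crop[2]]
    if s!=1: im=cv2.resize(im,None,fx=s,fy=s,interpolation=cv2.INTER_CUBIC)
    cv2.imwrite('pics/'+f,im)
    import pickle; pickle.dump(c,open(f'pics/{f}.pkl','wb')); return c
E
python3 - <<'E'
from h import *
o=robot.get_obs(); print(o)
for n in('top','side','wrist'):
    c=snap(n,n+'0.png'); print(n,c['position'],c['attitude'],c['fx'],c['cx'],c['cy'])
E
```

```text
{'time': 0.0, 'q': array([-1.51751056e+00,  5.28477191e-01,  1.43390096e+00,  3.36802575e-05,
        1.18139169e+00, -1.78537623e-01]), 'joint_velocities': array([-0.00185077, -0.00176813, -0.00053326, -0.00025868, -0.00043696,
       -0.00079697]), 'joint_torque': array([-6.10502630e-04, -4.40042102e+01, -1.76591331e+01,  6.32921909e-02,
        5.82708092e-02, -1.50316760e-04]), 'position': array([ 0.14357099, -0.60753576,  0.22156529]), 'tool_rot': array([ 9.93289910e-01,  1.15645880e-01,  8.36716488e-05, -1.08548688e-03]), 'ft_force': array([-0.01322949, -1.45357701, -0.18869433]), 'moment': array([-0.01927211, -0.06178551,  0.00766285]), 'grip_width': 0.08711127626072378}
top [ 0.35738804 -0.03088361  1.32599236] [ 0.70493685 -0.70326075  0.06410411 -0.06617416] 371.9318385125271 313.8149089017725 197.25506280456923
side [ 0.45759181 -1.37227234  0.92710499] [ 0.87624176 -0.04662228  0.01301175 -0.47943449] 493.4723377218263 317.87722285307694 196.4720341151864
wrist [ 0.21404473 -0.59108366  0.38546223] [ 0.77719405 -0.61528255 -0.08225682  0.10310479] 302.2487950482533 315.223158755371 199.0700011090617
```

View pics/top0.png

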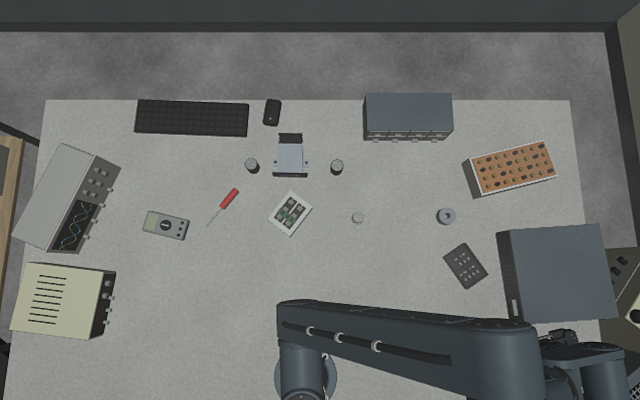

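View pics/side0.png

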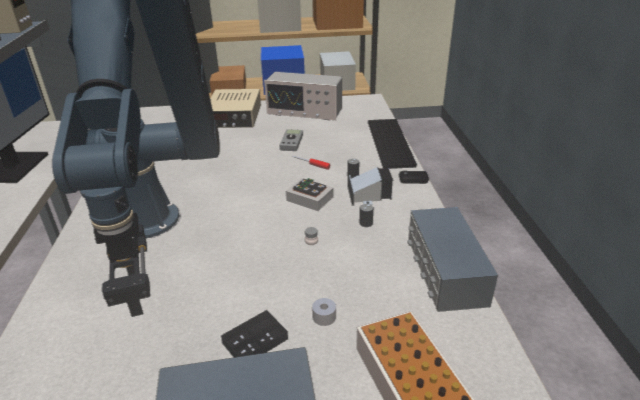

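```bash
python3 - <<'E'
from h import *
im=cv2.imread('pics/top0.png')
cv2.imwrite('pics/t1.png',cv2.resize(im[125:245,220:370],None,fx=5,fy=5,interpolation=cv2.INTER_CUBIC))
im=cv2.imread('pics/side0.png')
cv2.imwrite('pics/s1.png',cv2.resize(im[145:250,275:435],None,fx=5,fy=5,interpolation=cv2.INTER_CUBIC))
E
```

```text
(no output)
```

View pics/t1.png

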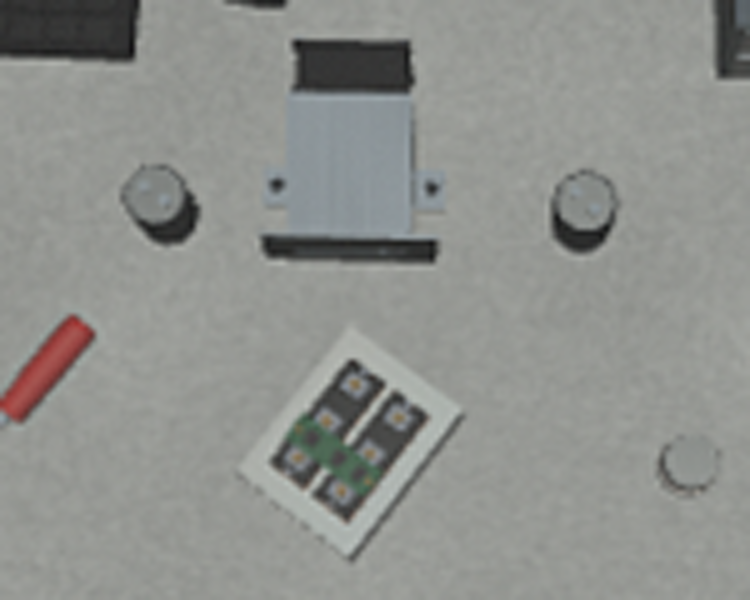

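View pics/s1.png

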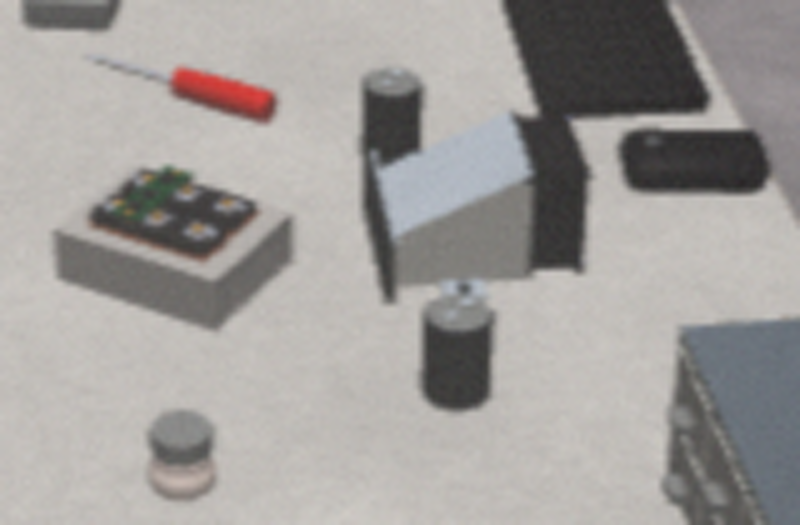

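The top view shows the heat sink's corners at crop (350,328), (463,413), (350,552), (240,468). The gasket runs from (262,237) to (437,262). I'll fit both poses by least squares and overlay the result.

```bash
cat >> h.py <<'E'
from scipy.optimize import least_squares
import pickle
def box(pose,x0,x1,y0,y1,z0,z1):
    x,y,t=pose; P=np.array([[a,b,c] for c in(z0,z1) for a,b in((x0,y0),(x1,y0),(x1,y1),(x0,y1))],float)
    c,s=np.cos(t),np.sin(t); return np.c_[x+c*P[:,0]-s*P[:,1],y+s*P[:,0]+c*P[:,1],P[:,2]]
HS=(-.065,.065,-.05,.05,0,.04)
GK=(0,.008,-.062,.062,0,.044)
def wire(im,c,P,off,s,col):
    q=((proj(c,P)-off+.5)*s-.5)
    for a,b in[(0,1),(1,2),(2,3),(3,0),(4,5),(5,6),(6,7),(7,4),(0,4),(1,5),(2,6),(3,7)]:
        cv2.line(im,tuple(np.round(q[a]*16).astype(int).tolist()),tuple(np.round(q[b]*16).astype(int).tolist()),col,1,cv2.LINE_AA,4)
def overlay(f,out,off,wh,s,items):
    c=pickle.load(open(f'pics/{f}.pkl','rb')); im=c['pixels'][:,:,::-1]
    im=cv2.resize(im[off[1]:off[1]+wh[1],off[0]:off[0]+wh[0]].copy(),None,fx=s,fy=s,interpolation=cv2.INTER_CUBIC)
    for (pose,b,col) in items: wire(im,c,box(pose,*b),np.array(off),s,col)
    cv2.imwrite('pics/'+out,im)
def fitpose(obs,b,x0):
    # obs: list of (cam, idx list, uv)
    r=lambda p:np.concatenate([(proj(c,box(p,*b)[i])-uv).ravel() for c,i,uv in obs])
    s=least_squares(r,x0); return s.x,r(s.x)
E
python3 - <<'E'
from h import *
T=pickle.load(open('pics/top0.png.pkl','rb'));S=pickle.load(open('pics/side0.png.pkl','rb'))
t=lambda a:(np.array(a)+.5)/5-.5+[220,125]
s=lambda a:(np.array(a)+.5)/5-.5+[275,145]
# hs idx top: 4 (-x,-y)=bottom,5 (+x,-y)=right,6 (+x,+y)=top,7(-x,+y)=left
tt=t([[348,552],[463,410],[350,328],[240,468]])
print(back(T,tt,.04))
sx=s([[220,282],[293,216],[55,232],[217,328],[290,258],[57,277]])
x0=[.55,.03,-.65]
print(fitpose([(T,[4,5,6,7],tt)],HS,x0))
print(fitpose([(S,[4,5,7,0,1,3],sx)],HS,x0))
# gasket: idx 4 front right top, 7 front left top, 0 front right bottom,3 
gt=t([[437,262],[262,257]]);print(back(T,gt,0))
# mouth-side gasket points in side: front right bottom ; front right top; front left top
gs=s([[389,300],[372,150]])
print(back(S,gs[:1],0),back(S,gs[1:],.044))
x0=[.7,.03,-.03]
hp,_=fitpose([(T,[4,5,6,7],tt)],HS,[.55,.03,-.65])
g,_=fitpose([(T,[0,3],gt)],GK,x0);print(g)
overlay('top0.png','t2.png',(220,125),(150,120),5,[(hp,HS,(0,0,255)),(g,GK,(0,255,255))])
overlay('side0.png','s2.png',(275,145),(160,105),5,[(hp,HS,(0,0,255)),(g,GK,(0,255,255))])
E
```

```text
[[ 0.46463625  0.05785122  0.04      ]
 [ 0.56409005 -0.02121831  0.04      ]
 [ 0.62253857  0.05877164  0.04      ]
 [ 0.52285342  0.13393667  0.04      ]]
(array([ 0.54361284,  0.05732596, -0.65261141]), array([ 0.21247661,  0.87972279,  0.18724474, -0.22586586,  0.3503407 ,
       -0.85350833, -0.74637564,  0.14666799]))
(array([0.55179847, 0.06015417, 0.94024222]), array([-4.36340639,  0.35129471,  0.37656341, -4.46707559,  3.22261356,
        2.50264876, -3.45187134,  1.21364917,  1.03035754, -3.12164645,
        3.45192873,  3.40268258]))
[[ 0.68029335 -0.00148759  0.        ]
 [ 0.68380863  0.12688533  0.        ]]
[[0.68463342 0.00263403 0.        ]] [[0.6912297  0.12890828 0.044     ]]
[ 0.68203143  0.06269557 -0.0268616 ]
```

View pics/t2.png

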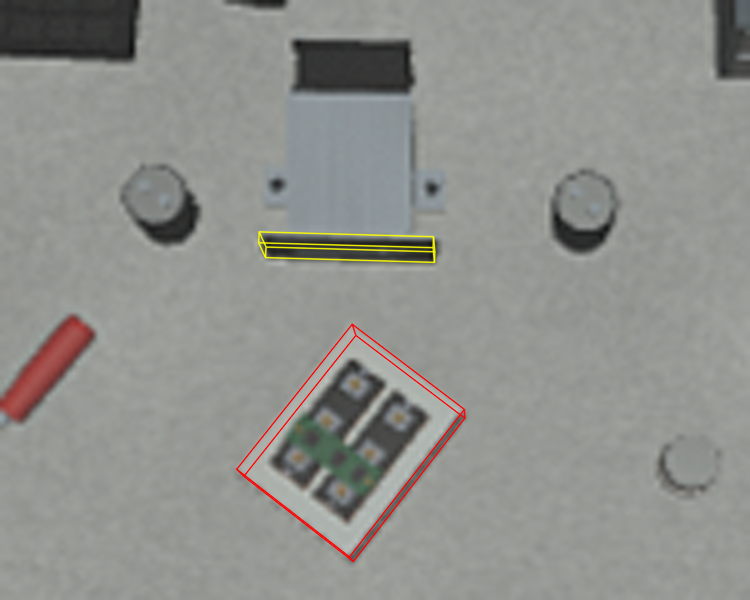

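View pics/s2.png

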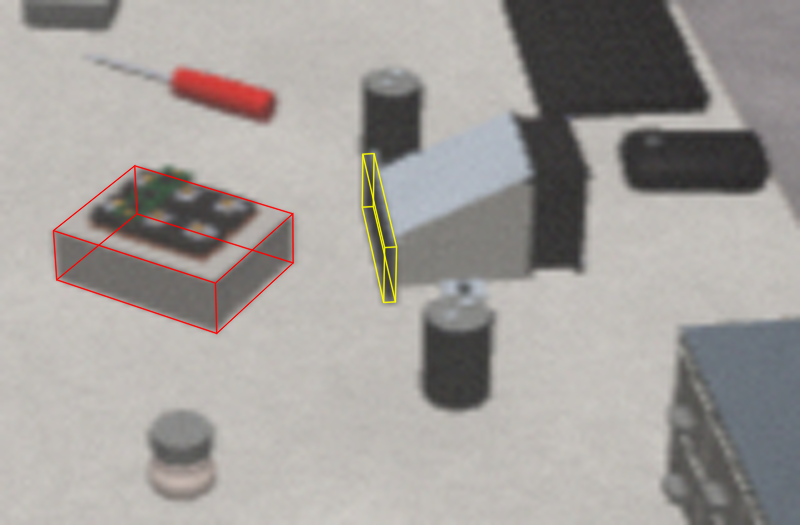

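```bash
cat >> h.py <<'E'
def down(yaw):
    c,s=np.cos(yaw),np.sin(yaw); return np.array([[c,s,0],[s,-c,0],[0,0,-1]])
def goto(*tg):
    """each target (x,y,z,yawdeg) -> row from the current measured pose"""
    o=robot.get_obs(); A=R.from_quat(o['tool_rot']).as_matrix(); p=o['position']
    x=A[:,0]; print('t %.2f'%o['time'],'pos',p.round(4),'yaw %.1f'%np.degrees(np.arctan2(x[1],x[0])),'F',o['ft_force'].round(1),'grip %.3f'%o['grip_width'])
    for t in tg:
        s=A.T@(np.array(t[:3])-p)*1000; r=np.degrees(R.from_matrix(A.T@down(np.radians(t[3]))).as_rotvec())
        print(t,'->',s.round(1).tolist(),r.round(1).tolist())
E
python3 - <<'E'
from h import *
goto((.45,.05,.26,0),(.42,-.2,.26,0))
T=pickle.load(open('pics/top0.png.pkl','rb'))
t=lambda a:(np.array(a)+.5)/5-.5+[220,125]
print(back(T,t([[277,184],[432,187]]),.004))
print(back(T,t([[262,237],[437,240]]),.044))
print('jar',back(T,t([[690,462]]),.042),'capb',back(T,t([[584,198]]),.064),'capa',back(T,t([[155,193]]),.064),'sd',back(T,t([[80,330],[10,410]]),.012))
E
```

```text
t 0.15 pos [ 0.1436 -0.6077  0.2218] yaw 13.3 F [-0.5  0.1  0.3] grip 0.087
(0.45, 0.05, 0.26, 0) -> [449.3, -569.8, -37.1] [-0.1, -0.0, 13.3]
(0.42, -0.2, 0.26, 0) -> [362.7, -333.4, -37.5] [-0.1, -0.0, 13.3]
[[0.73813463 0.11664285 0.004     ]
 [0.73605823 0.00244505 0.004     ]]
[[ 0.68758762  0.12199002  0.044     ]
 [ 0.68563333 -0.00236683  0.044     ]]
jar [[ 0.52750954 -0.17918396  0.042     ]] capb [[ 0.71107495 -0.10580851  0.064     ]] capa [[0.71414435 0.19555539 0.064     ]] sd [[0.62643433 0.25557097 0.012     ]
 [0.56787825 0.30330337 0.012     ]]
```

Emit:
carry_out(
  series=[
    [60, -50, -30, 0, 0, 4, -1],
    [360, -335, -37, 0, 0, 13, -1],
    [360, -335, -37, 0, 0, 13, -1],
    [360, -335, -37, 0, 0, 13, -1],
    [360, -335, -37, 0, 0, 13, -1],
    [360, -335, -37, 0, 0, 13, -1],
    [360, -335, -37, 0, 0, 13, -1],
    [360, -335, -37, 0, 0, 13, -1],
  ],
  force=20,
)

```text
time: 1.15
position: [0.4178, -0.1971, 0.2595]
tool_rot: [1.0, 0.002, 0.0, -0.001]
ft_force: [0.4, -0.6, -0.1]
grip_width: 0.0148
```

```bash
python3 - <<'E'
from h import *
goto((.47,.05,.27,0))
E
```

```text
t 1.15 pos [ 0.4178 -0.1971  0.2595] yaw 0.3 F [ 0.4 -0.6 -0.1] grip 0.015
(0.47, 0.05, 0.27, 0) -> [53.4, -246.9, -10.1] [-0.1, -0.0, 0.3]
```

Emit:
carry_out(
  series=[
    [53, -247, -10, 0, 0, 0, -1],
    [53, -247, -10, 0, 0, 0, -1],
    [53, -247, -10, 0, 0, 0, -1],
    [53, -247, -10, 0, 0, 0, -1],
    [53, -247, -10, 0, 0, 0, -1],
    [53, -247, -10, 0, 0, 0, -1],
  ],
)

```text
time: 1.9
position: [0.4693, 0.0503, 0.2697]
tool_rot: [1.0, 0.003, -0.0, -0.0]
ft_force: [0.2, -1.6, -0.9]
grip_width: 0.0006
```

```bash
python3 - <<'E'
from h import *
c=snap('wrist','w1.png'); print(c['position'],att(c).round(3))
goto()
E
```

```text
[0.54172552 0.05094393 0.43346419] [[ 0.006 -0.965 -0.262]
 [-1.    -0.006 -0.001]
 [-0.     0.262 -0.965]]
t 1.95 pos [0.4693 0.0495 0.2697] yaw 0.3 F [-0.3 -0.7 -1.4] grip 0.000
```

View pics/w1.png

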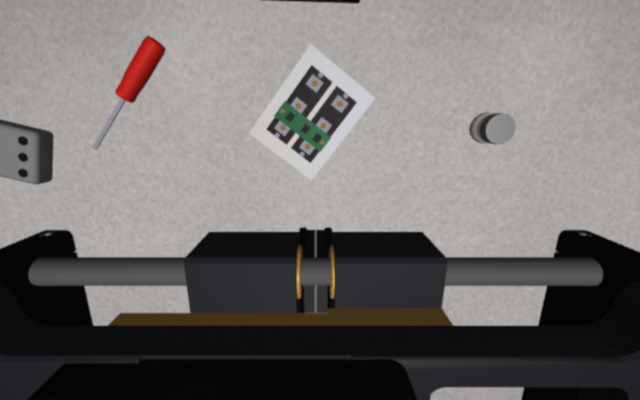

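The heat sink sits at about (312,110) and the duct is just out of view at row 0. I'll step forward 100 mm to see both.

Emit:
carry_out(
  series=[
    [100, 10, 0, 0, 0, 0, -1],
    [100, 10, 0, 0, 0, 0, -1],
    [100, 10, 0, 0, 0, 0, -1],
    [100, 10, 0, 0, 0, 0, -1],
  ],
)

```text
time: 2.45
position: [0.5682, 0.0383, 0.269]
tool_rot: [1.0, 0.001, -0.002, -0.001]
ft_force: [-1.0, -0.5, -0.3]
grip_width: 0.0005
```

```bash
python3 - <<'E'
from h import *
c=snap('wrist','w2.png'); print(c['position'])
im=c['pixels'][:,:,::-1]
cv2.imwrite('pics/w2c.png',cv2.resize(im[0:240,170:490],None,fx=2.5,fy=2.5,interpolation=cv2.INTER_CUBIC))
goto()
E
```

```text
[0.64106597 0.03865188 0.43252106]
t 2.50 pos [0.5679 0.0388 0.2692] yaw 0.2 F [-1.8 -0.7 -0.6] grip 0.000
```

View pics/w2c.png

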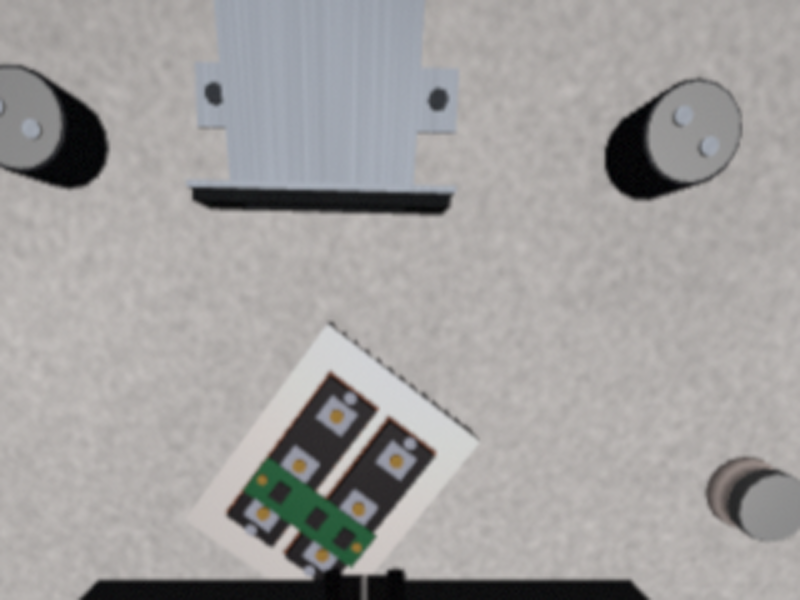

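Crop w2c: the front corner of the sink is at (329,322), right at (478,440) and left at (190,516). The gasket's bottom line runs (212,208) to (446,213), and its top front line (193,189) to (453,194).

```bash
python3 - <<'E'
from h import *
W=pickle.load(open('pics/w2.png.pkl','rb'))
w=lambda a:(np.array(a)+.5)/2.5-.5+[170,0]
hp,r=fitpose([(W,[6,5,7],w([[329,322],[478,440],[190,516]]))],HS,[.54,.057,-.65]);print(hp,np.degrees(hp[2]),r.round(1))
g,r=fitpose([(W,[0,3,4,7],w([[446,213],[212,208],[453,194],[193,189]]))],GK,[.68,.06,-.02]);print(g,np.degrees(g[2]),r.round(1))
print(back(W,w([[214,93],[438,99]]),.004))
overlay('w2.png','w2o.png',(170,0),(320,240),2.5,[(hp,HS,(0,0,255)),(g,GK,(0,255,255))])
E
```

```text
[ 0.54410381  0.05578759 -0.64790375] -37.122150123470156 [ 0.  -0.1  1.4 -0.3 -1.4  0.6]
[ 0.68520366  0.05807954 -0.01738614] -0.996152341526302 [-0.9 -2.   0.2 -1.9 -0.   1.7  0.7  1.6]
[[0.73884803 0.11583489 0.004     ]
 [0.73624508 0.00093018 0.004     ]]
```

View pics/w2o.png

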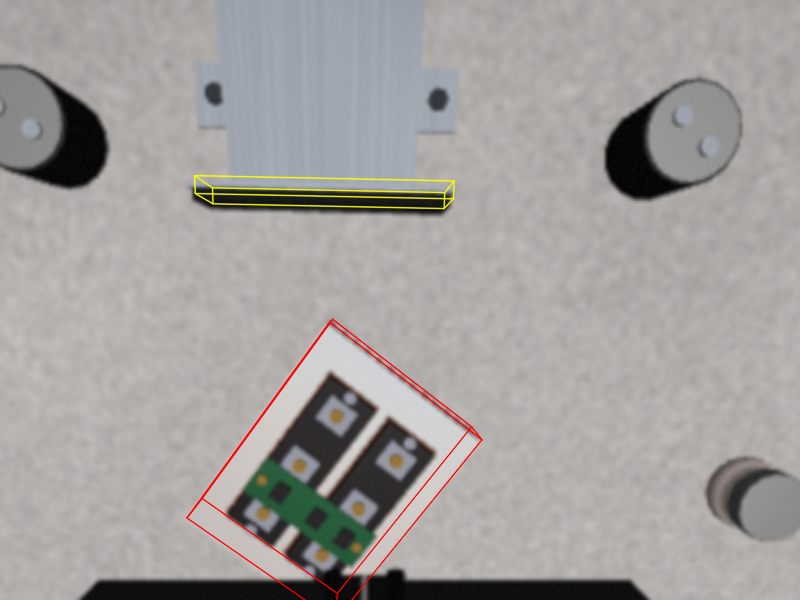

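Measured poses: heat sink (0.544, 0.0565, −37°), duct (0.683, 0.0595, −1°). First I'll push the right side face near its front corner to turn it about 12°.

```bash
cat >> h.py <<'E'
def u(d): return np.array([np.cos(np.radians(d)),np.sin(np.radians(d))])
def own(h,p): return np.array(h[:2])+p[0]*u(h[2])+p[1]*u(h[2]+90)
E
python3 - <<'E'
from h import *
h=(.544,.0565,-37.2)
ty=66
c=own(h,(.058,-.050)); n=u(h[2]+90)
for g in (-.016,0,.010,.024):
    q=c+n*g if g<=0 else c+u(h[2]+96)*g
    p=q-.0095*u(ty)-.015*u(ty-90)
    goto((*p,.20,ty),(*p,.012,ty))
E
```

```text
t 2.50 pos [0.5679 0.0388 0.2692] yaw 0.2 F [-1.8 -0.7 -0.6] grip 0.000
(np.float64(0.5327280136906276), np.float64(-0.03371535545308241), 0.2, 66) -> [-35.2, 72.5, 69.2] [-0.2, 0.1, -65.8]
(np.float64(0.5327280136906276), np.float64(-0.03371535545308241), 0.012, 66) -> [-34.6, 72.7, 257.2] [-0.2, 0.1, -65.8]
t 2.50 pos [0.5679 0.0388 0.2692] yaw 0.2 F [-1.8 -0.7 -0.6] grip 0.000
(np.float64(0.5424015995284256), np.float64(-0.020970876764695265), 0.2, 66) -> [-25.5, 59.7, 69.2] [-0.2, 0.1, -65.8]
(np.float64(0.5424015995284256), np.float64(-0.020970876764695265), 0.012, 66) -> [-24.9, 60.0, 257.2] [-0.2, 0.1, -65.8]
t 2.50 pos [0.5679 0.0388 0.2692] yaw 0.2 F [-1.8 -0.7 -0.6] grip 0.000
(np.float64(0.5475818696221569), np.float64(-0.012417234163090197), 0.2, 66) -> [-20.3, 51.2, 69.2] [-0.2, 0.1, -65.8]
(np.float64(0.5475818696221569), np.float64(-0.012417234163090197), 0.012, 66) -> [-19.7, 51.4, 257.2] [-0.2, 0.1, -65.8]
t 2.50 pos [0.5679 0.0388 0.2692] yaw 0.2 F [-1.8 -0.7 -0.6] grip 0.000
(np.float64(0.5548342477533807), np.float64(-0.00044213452084310243), 0.2, 66) -> [-13.0, 39.2, 69.2] [-0.2, 0.1, -65.8]
(np.float64(0.5548342477533807), np.float64(-0.00044213452084310243), 0.012, 66) -> [-12.5, 39.5, 257.2] [-0.2, 0.1, -65.8]
```

Emit:
carry_out(
  series=[
    [-35, 73, 40, 0, 0, -66, -1],
    [-35, 73, 69, 0, 0, -66, -1],
    [-35, 73, 69, 0, 0, -66, -1],
    [-35, 73, 69, 0, 0, -66, -1],
    [-35, 73, 69, 0, 0, -66, -1],
    [-35, 73, 69, 0, 0, -66, -1],
    [-35, 73, 69, 0, 0, -66, -1],
    [-35, 73, 69, 0, 0, -66, -1],
  ],
)

```text
time: 3.5
position: [0.5324, -0.0343, 0.2005]
tool_rot: [0.839, 0.545, -0.001, -0.001]
ft_force: [-0.1, -0.1, 0.4]
grip_width: 0.0004
```

```bash
python3 - <<'E'
from h import *
goto((.5325,-.034,.06,66),(.5325,-.034,.012,66))
E
```

```text
t 3.50 pos [ 0.5324 -0.0343  0.2005] yaw 66.0 F [-0.1 -0.1  0.4] grip 0.000
(0.5325, -0.034, 0.06, 66) -> [0.3, 0.4, 140.5] [-0.2, 0.0, 0.0]
(0.5325, -0.034, 0.012, 66) -> [0.3, 0.6, 188.5] [-0.2, 0.0, 0.0]
```

Emit:
carry_out(
  series=[
    [0, 0, 60, 0, 0, 0, -1],
    [0, 0, 110, 0, 0, 0, -1],
    [0, 0, 150, 0, 0, 0, -1],
    [0, 0, 175, 0, 0, 0, -1],
    [0, 0, 188, 0, 0, 0, -1],
    [0, 0, 188, 0, 0, 0, -1],
  ],
)

```text
time: 4.25
position: [0.5315, -0.034, 0.0121]
tool_rot: [0.839, 0.544, -0.001, -0.002]
ft_force: [-0.5, 0.4, 0.3]
grip_width: 0.0006
```

```bash
python3 - <<'E'
from h import *
snap('wrist','w3.png')
goto((.5424,-.021,.012,66),(.5475,-.0124,.012,66),(.5548,-.0005,.012,66))
E
```

```text
t 4.30 pos [ 0.5321 -0.0342  0.0128] yaw 66.0 F [0.2 0.2 0.3] grip 0.000
(0.5424, -0.021, 0.012, 66) -> [16.2, 4.0, 0.8] [-0.1, 0.0, -0.0]
(0.5475, -0.0124, 0.012, 66) -> [26.1, 5.2, 0.8] [-0.1, 0.0, -0.0]
(0.5548, -0.0005, 0.012, 66) -> [40.0, 7.0, 0.8] [-0.1, 0.0, -0.0]
```

View pics/w3.png

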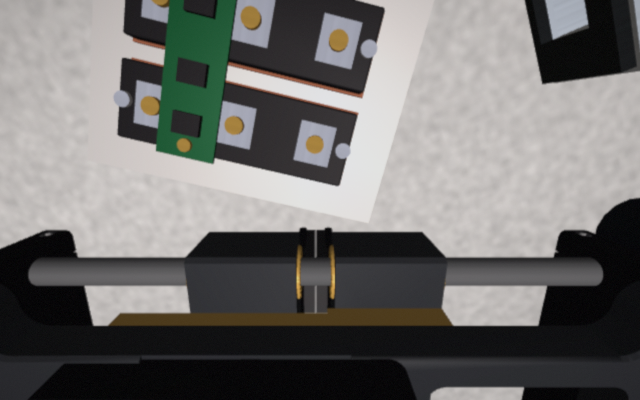

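Down beside the sink's right side face, with its front corner at (368,222). Pushing gently.

Emit:
carry_out(
  series=[
    [8, 2, 0, 0, 0, 0, -1],
    [14, 3, 0, 0, 0, 0, -1],
    [18, 4, 0, 0, 0, 0, -1],
    [22, 5, 0, 0, 0, 0, -1],
    [26, 5, 0, 0, 0, 0, -1],
    [29, 6, 0, 0, 0, 0, -1],
    [32, 6, 0, 0, 0, 0, -1],
    [34, 6, 0, 0, 0, 0, -1],
  ],
)

```text
time: 5.3
position: [0.5535, -0.0072, 0.0139]
tool_rot: [0.839, 0.545, 0.0, 0.001]
ft_force: [-0.7, -6.8, 1.1]
grip_width: 0.0006
```

```bash
python3 - <<'E'
from h import *
snap('wrist','w4.png');goto()
c=snap('top','t4.png'); im=c['pixels'][:,:,::-1]
cv2.imwrite('pics/t4c.png',cv2.resize(im[125:245,220:370],None,fx=5,fy=5,interpolation=cv2.INTER_CUBIC))
E
```

```text
t 5.35 pos [ 0.5537 -0.007   0.0139] yaw 66.0 F [ 0.7 -5.6  1.7] grip 0.000
```

View pics/w4.png

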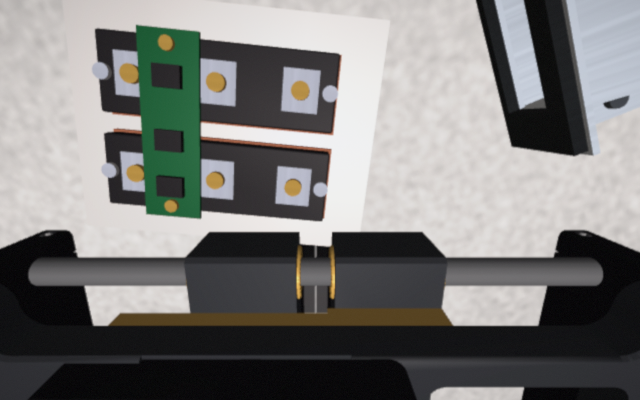

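View pics/t4c.png

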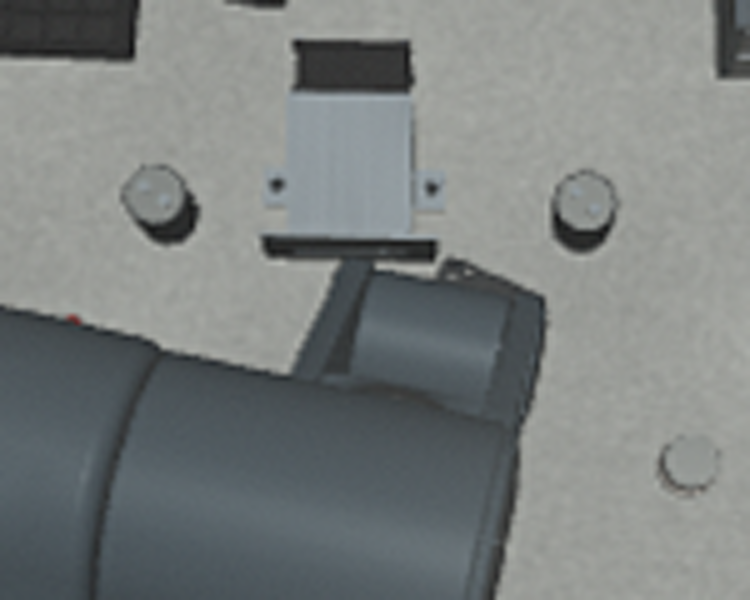

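Emit:
carry_out(
  series=[
    [-20, 0, 0, 0, 0, 0, -1],
    [-20, 0, -60, 0, 0, 0, -1],
    [-20, 0, -120, 0, 0, 10, -1],
    [-10, -10, -200, 0, 0, 30, -1],
    [0, -20, -250, 0, 0, 76, -1],
    [0, -20, -250, 0, 0, 76, -1],
    [0, -20, -250, 0, 0, 76, -1],
    [0, -20, -250, 0, 0, 76, -1],
  ],
)

```text
time: 6.4
position: [0.5339, 0.0012, 0.2641]
tool_rot: [1.0, 0.017, 0.001, 0.001]
ft_force: [1.6, -0.7, -0.4]
grip_width: 0.0009
```

```bash
python3 - <<'E'
from h import *
goto((.55,.04,.27,-8))
E
```

```text
t 6.40 pos [0.5339 0.0012 0.2641] yaw 1.9 F [ 1.6 -0.7 -0.4] grip 0.001
(0.55, 0.04, 0.27, -8) -> [17.4, -38.2, -5.9] [0.1, -0.1, 9.9]
```

Emit:
carry_out(
  series=[
    [17, -38, -6, 0, 0, 10, -1],
    [17, -38, -6, 0, 0, 10, -1],
    [17, -38, -6, 0, 0, 10, -1],
  ],
)

```text
time: 6.78
position: [0.5486, 0.0393, 0.2697]
tool_rot: [0.998, -0.069, 0.0, 0.001]
ft_force: [0.3, 0.2, -0.1]
grip_width: 0.0002
```

```bash
python3 - <<'E'
from h import *
c=snap('wrist','w5.png')
im=c['pixels'][:,:,::-1]
cv2.imwrite('pics/w5c.png',cv2.resize(im[0:240,170:490],None,fx=2.5,fy=2.5,interpolation=cv2.INTER_CUBIC))
goto()
E
```

```text
t 6.83 pos [0.5487 0.0391 0.2697] yaw -8.0 F [ 0.5 -0.5 -0.2] grip 0.001
```

View pics/w5c.png

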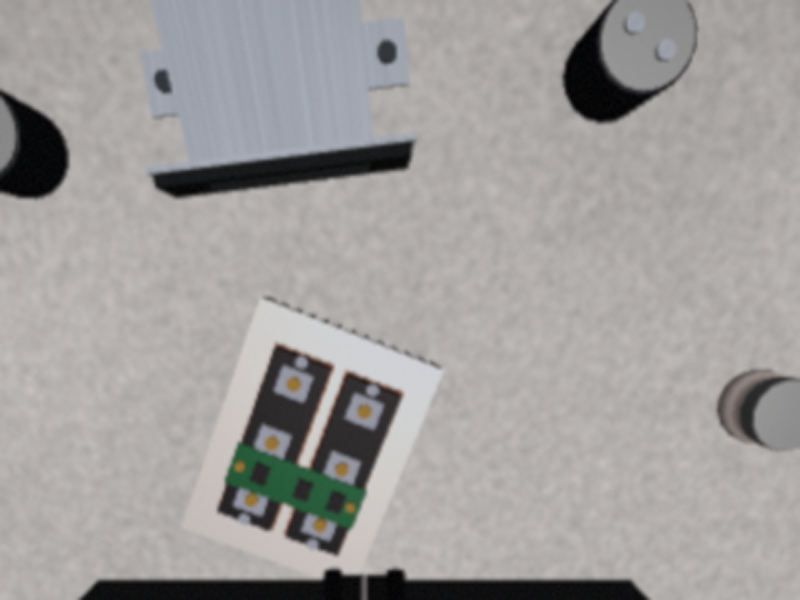

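Crop w5c: the sink's front-left corner is at (264,298), front-right at (443,370) and rear-left at (182,526). The gasket bottom runs (176,195) to (408,167).

```bash
cat >> h.py <<'E'
def meas(f,hs,gb,x0,s=2.5,off=(170,0)):
    W=pickle.load(open(f'pics/{f}.pkl','rb')); w=lambda a:(np.array(a)+.5)/s-.5+off
    h,r=fitpose([(W,list(hs),w(list(hs.values())))],HS,x0); print('hs',h[:2].round(4),np.degrees(h[2]).round(2),r.round(1))
    P=back(W,w(gb),0)[:,:2]; m=P.mean(0); a=np.arctan2(*(P[1]-P[0])[::-1])
    a=np.degrees(np.arctan2(P[0,1]-P[1,1],P[0,0]-P[1,0]))-90
    print('gasket',m.round(4),'yaw %.2f'%a,'len %.4f'%np.linalg.norm(P[0]-P[1]))
    d=u(a); e=h[:2]-m; print('hs in duct: x %.1f y %.1f yaw %.1f'%(1000*e@d,1000*e@u(a+90),np.degrees(h[2])-a))
    g=(*m,np.radians(a))
    overlay(f,'o_'+f,off,(int(800/s),int(600/s)),s,[(h,HS,(0,0,255)),(g,GK,(0,255,255))])
E
python3 - <<'E'
from h import *
meas('w5.png',{6:(264,298),5:(443,370),7:(182,526)},[(176,195),(408,167)],[.55,.07,-.4])
E
```

```text
hs [0.5448 0.0686] -29.64 [-0.7 -0.4  0.8  0.4 -0.   0.2]
gasket [0.6833 0.0591] yaw -1.58 len 0.1249
hs in duct: x -138.7 y 5.6 yaw -28.1
```

View pics/o_w5.png

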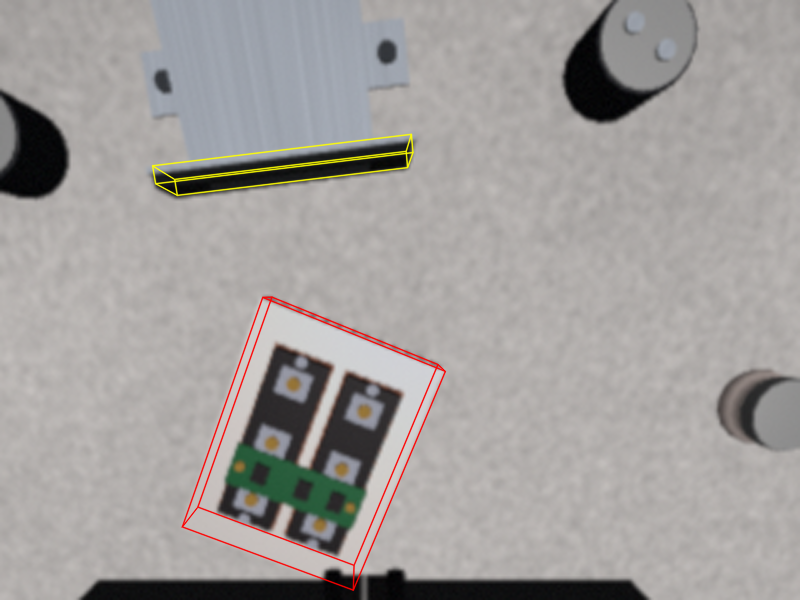

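```bash
python3 - <<'E'
from h import *
h=(.5448,.0686,-29.6); ty=-5
t=lambda q:q-.0095*u(ty)-.015*u(ty-90)
a=t(own(h,(-.083,-.046))); b=t(own(h,(-.065,-.046))); c=b+[.027,-.0225]
goto((*a,.2,ty),(*a,.012,ty),(*b,.012,ty),(*c,.012,ty))
E
```

```text
t 6.83 pos [0.5487 0.0391 0.2697] yaw -8.0 F [ 0.5 -0.5 -0.2] grip 0.001
(np.float64(0.4417540814975354), np.float64(0.08537130819673003), 0.2, -5) -> [-112.4, -31.1, 69.6] [0.1, -0.0, -3.0]
(np.float64(0.4417540814975354), np.float64(0.08537130819673003), 0.012, -5) -> [-112.6, -31.4, 257.6] [0.1, -0.0, -3.0]
(np.float64(0.4574049902286294), np.float64(0.07648035459821388), 0.012, -5) -> [-95.8, -24.8, 257.6] [0.1, -0.0, -3.0]
(np.float64(0.48440499022862943), np.float64(0.05398035459821388), 0.012, -5) -> [-66.0, -6.2, 257.6] [0.1, -0.0, -3.0]
```

Emit:
carry_out(
  series=[
    [-55, -15, 30, 0, 0, 0, -1],
    [-113, -31, 70, 0, 0, -3, -1],
    [-113, -31, 70, 0, 0, -3, -1],
    [-113, -31, 130, 0, 0, -3, -1],
    [-113, -31, 190, 0, 0, -3, -1],
    [-113, -31, 235, 0, 0, -3, -1],
    [-113, -31, 257, 0, 0, -3, -1],
    [-113, -31, 257, 0, 0, -3, -1],
  ],
)

```text
time: 7.82
position: [0.4414, 0.0843, 0.0112]
tool_rot: [0.999, -0.044, -0.001, 0.001]
ft_force: [-0.9, 0.8, 0.3]
grip_width: 0.0005
```

```bash
python3 - <<'E'
from h import *
goto((.4574,.0765,.012,-5),(.4844,.054,.012,-5))
E
```

```text
t 7.83 pos [0.4414 0.0843 0.0112] yaw -5.1 F [-0.9  0.8  0.3] grip 0.001
(0.4574, 0.0765, 0.012, -5) -> [16.6, 6.3, -0.8] [0.1, 0.1, -0.1]
(0.4844, 0.054, 0.012, -5) -> [45.5, 26.4, -0.8] [0.1, 0.1, -0.1]
```

Emit:
carry_out(
  series=[
    [8, 3, 0, 0, 0, 0, -1],
    [14, 5, 0, 0, 0, 0, -1],
    [19, 8, 0, 0, 0, 0, -1],
    [24, 12, 0, 0, 0, 0, -1],
    [30, 16, 0, 0, 0, 0, -1],
    [36, 20, 0, 0, 0, 0, -1],
    [42, 24, 0, 0, 0, 0, -1],
    [46, 26, 0, 0, 0, 0, -1],
  ],
)

```text
time: 8.82
position: [0.4762, 0.0553, 0.0117]
tool_rot: [0.999, -0.044, -0.01, 0.0]
ft_force: [-13.7, 0.3, 10.5]
grip_width: 0.0005
```

```bash
python3 - <<'E'
from h import *
c=snap('wrist','w6.png');goto()
E
```

```text
t 8.88 pos [0.4773 0.0549 0.0117] yaw -5.0 F [-10.2  -1.2   6.5] grip 0.001
```

View pics/w6.png

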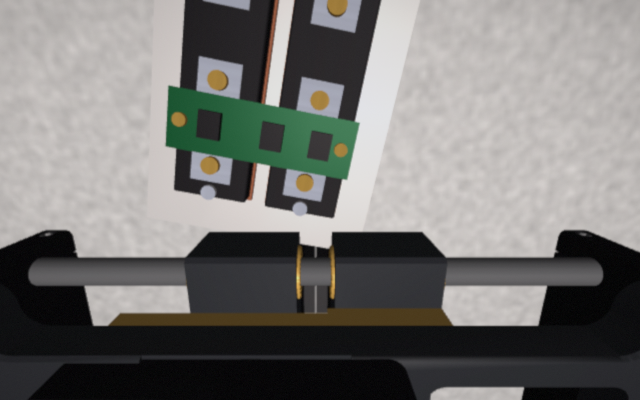

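Emit:
carry_out(
  series=[
    [-20, 0, 0, 0, 0, 0, -1],
    [-20, 0, -60, 0, 0, 0, -1],
    [-20, 0, -120, 0, 0, 0, -1],
    [10, 0, -180, 0, 0, 0, -1],
    [60, 0, -235, 0, 0, 0, -1],
    [75, 0, -258, 0, 0, 0, -1],
    [75, 0, -258, 0, 0, 0, -1],
  ],
)

```text
time: 9.75
position: [0.5604, 0.0476, 0.2724]
tool_rot: [0.999, -0.044, -0.003, 0.001]
ft_force: [-0.4, -0.3, -0.8]
grip_width: 0.0005
```

```bash
python3 - <<'E'
from h import *
c=snap('wrist','w7.png')
im=c['pixels'][:,:,::-1]
cv2.imwrite('pics/w7c.png',cv2.resize(im[0:240,170:490],None,fx=2.5,fy=2.5,interpolation=cv2.INTER_CUBIC))
goto()
E
```

```text
t 9.80 pos [0.5572 0.048  0.2698] yaw -5.0 F [-0.9 -0.1 -0.6] grip 0.000
```

View pics/w7c.png

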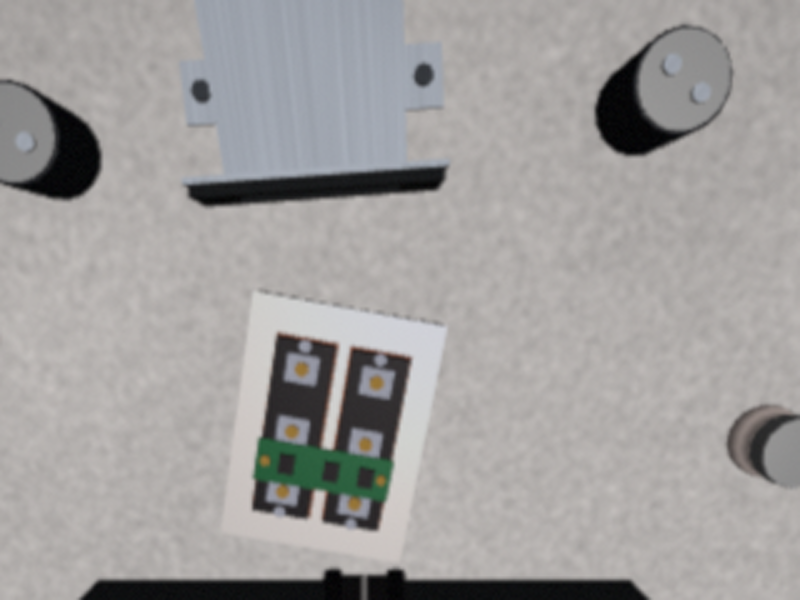

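Crop w7c: the sink's corners are at (253,291), (446,325), (221,532) and about (402,562). The gasket bottom runs (208,205) to (440,187).

```bash
python3 - <<'E'
from h import *
meas('w7.png',{6:(253,291),5:(446,325),7:(221,532),4:(402,563)},[(208,205),(440,188)],[.55,.07,-.3])
E
```

```text
hs [0.5615 0.0651] -14.8 [-0.1  0.1  0.3  0.2  0.3  0.3 -0.6 -0.6]
gasket [0.683 0.058] yaw -1.14 len 0.1254
hs in duct: x -121.5 y 4.7 yaw -13.7
```

View pics/o_w7.png

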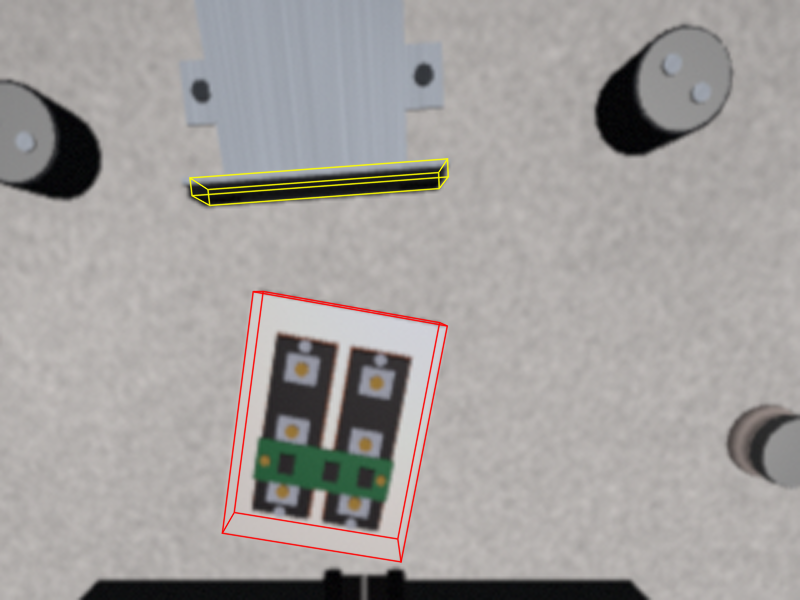

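The turn is now 13.7° short and 4 mm to the left, 56 mm from home. Next I'll set both fingertips on the rear end near its two corners and steer it square on an arc.

```bash
cat > path.py <<'E'
from h import *
D=np.array([.683,.0590]); DY=-1.1
def world(x,y,yaw): # duct frame mm/deg
    return (*(D+x/1e3*u(DY)+y/1e3*u(DY+90)),yaw+DY)
def tool(h,off=.0750,lat=0): return own(h,(-off,lat))
E
python3 - <<'E'
from path import *
h=(.5615,.0651,-14.8)
a=tool(h,.095)
goto((*a,.2,-14.8),(*a,.012,-14.8))
E
```

```text
t 9.80 pos [0.5572 0.048  0.2698] yaw -5.0 F [-0.9 -0.1 -0.6] grip 0.000
(np.float64(0.46965177808257635), np.float64(0.08936734700390012), 0.2, -14.8) -> [-89.9, -33.6, 71.0] [0.2, 0.8, 9.8]
(np.float64(0.46965177808257635), np.float64(0.08936734700390012), 0.012, -14.8) -> [-87.3, -34.0, 259.0] [0.2, 0.8, 9.8]
```

Emit:
carry_out(
  series=[
    [-45, -17, 30, 0, 0, 5, 0.38],
    [-88, -34, 70, 0, 1, 10, 0.38],
    [-88, -34, 100, 0, 1, 10, 0.38],
    [-88, -34, 150, 0, 1, 10, 0.38],
    [-88, -34, 200, 0, 1, 10, 0.38],
    [-88, -34, 240, 0, 1, 10, 0.38],
    [-88, -34, 258, 0, 1, 10, 0.38],
    [-88, -34, 258, 0, 1, 10, 0.38],
  ],
)

```text
time: 10.8
position: [0.4652, 0.0895, 0.0112]
tool_rot: [0.991, -0.131, -0.002, 0.002]
ft_force: [1.7, -0.1, 0.7]
grip_width: 0.0594
```

```bash
python3 - <<'E'
from path import *
goto()
h=np.array((.5615,.0651,-14.8)); T=[]
# approach then arc
T.append((*tool(h,.085),.012,-14.8)); T.append((*tool(h,.0765),.012,-14.8))
x,y,yaw=-121.5,4.2,-13.7
s=0
sched=lambda s: np.interp(s,[0,25,40,60],[-13.7,-2.2,0,0])
out=[]
for k in range(1,57):
    m=sched(k-.5); x+=np.cos(np.radians(m)); y+=np.sin(np.radians(m))
    if k in (5,10,15,20,25,30): 
        H=world(x,y,sched(k)); out.append((*tool(H),.012,H[2]))
        print(k,round(x,1),round(y,1),H)
goto(*T,*out)
E
```

```text
t 10.80 pos [0.4652 0.0895 0.0112] yaw -15.0 F [ 1.7 -0.1  0.7] grip 0.059
5 -116.6 3.1 (np.float64(0.5664614842101215), np.float64(0.06435184020003382), np.float64(-12.499999999999998))
10 -111.7 2.2 (np.float64(0.5713633846830473), np.float64(0.06336789453895748), np.float64(-10.199999999999998))
15 -106.7 1.5 (np.float64(0.5763008236641373), np.float64(0.06258146360210753), np.float64(-7.899999999999999))
20 -101.8 1.0 (np.float64(0.5812658459034606), np.float64(0.06199381449469373), np.float64(-5.599999999999998))
25 -96.8 0.7 (np.float64(0.5862504517086718), np.float64(0.06160589404269993), np.float64(-3.3000000000000003))
30 -91.8 0.6 (np.float64(0.5912438677603211), np.float64(0.061350025905066795), np.float64(-2.566666666666667))
t 10.80 pos [0.4652 0.0895 0.0112] yaw -15.0 F [ 1.7 -0.1  0.7] grip 0.059
(np.float64(0.47932001196862095), np.float64(0.08681288942454221), 0.012, -14.8) -> [14.3, -1.0, -0.9] [0.3, 0.2, -0.2]
(np.float64(0.48753801077175885), np.float64(0.08464160048208798), 0.012, -14.8) -> [22.8, -1.1, -0.9] [0.3, 0.2, -0.2]
(np.float64(0.49323928367612657), np.float64(0.08058481124539153), 0.012, np.float64(-12.499999999999998)) -> [29.4, 1.4, -0.9] [0.3, 0.2, -2.5]
(np.float64(0.4975487140853541), np.float64(0.07664925006292622), 0.012, np.float64(-10.199999999999998)) -> [34.6, 4.0, -0.9] [0.3, 0.2, -4.8]
(np.float64(0.5020126139212641), np.float64(0.07288980455489354), 0.012, np.float64(-7.899999999999999)) -> [39.9, 6.5, -0.9] [0.2, 0.2, -7.1]
(np.float64(0.5066237909048233), np.float64(0.06931253197662994), 0.012, np.float64(-5.599999999999998)) -> [45.2, 8.8, -0.9] [0.2, 0.2, -9.4]
(np.float64(0.5113748154626198), np.float64(0.06592319606466747), 0.012, np.float64(-3.3000000000000003)) -> [50.7, 10.8, -0.9] [0.2, 0.2, -11.7]
(np.float64(0.5163191083717019), np.float64(0.06470866112752141), 0.012, np.float64(-2.566666666666667)) -> [55.8, 10.7, -0.9] [0.2, 0.2, -12.5]
```

Emit:
carry_out(
  series=[
    [14, -1, 0, 0, 0, 0, 0.38],
    [23, -1, 0, 0, 0, 0, 0.38],
    [29.5, 1.5, 0, 0, 0, -2.5, 0.38],
    [34.5, 4, 0, 0, 0, -5, 0.38],
    [40, 6.5, 0, 0, 0, -7, 0.38],
    [45, 9, 0, 0, 0, -9.5, 0.38],
    [50.5, 11, 0, 0, 0, -11.5, 0.38],
    [50.5, 11, 0, 0, 0, -11.5, 0.38],
  ],
)

```text
time: 11.8
position: [0.5056, 0.0662, 0.0117]
tool_rot: [1.0, -0.03, -0.008, 0.002]
ft_force: [-8.9, 0.2, 4.4]
grip_width: 0.0601
```

```bash
python3 - <<'E'
from path import *
goto()
snap('wrist','w8.png')
E
```

```text
t 11.80 pos [0.5056 0.0662 0.0117] yaw -3.5 F [-8.9  0.2  4.4] grip 0.060
```

View pics/w8.png

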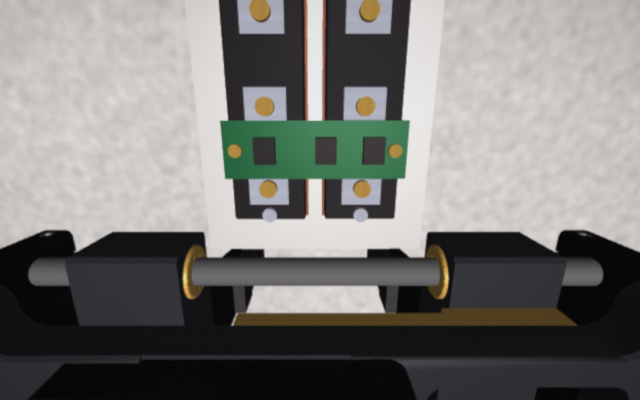

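The rear end lies flush against both fingers. I'll back off for an overhead check before the last leg.

Emit:
carry_out(
  series=[
    [-20, 0, 0, 0, 0, 0, 0.38],
    [-20, 0, -60, 0, 0, 0, 0.38],
    [-20, 0, -120, 0, 0, 0, 0.38],
    [10, 0, -180, 0, 0, 0, 0.38],
    [45, 0, -235, 0, 0, 0, 0.38],
    [50, 0, -258, 0, 0, 0, 0.38],
    [50, 0, -258, 0, 0, 0, 0.38],
    [50, 0, -258, 0, 0, 0, 0.38],
  ],
)

```text
time: 12.85
position: [0.5582, 0.0639, 0.2682]
tool_rot: [0.999, -0.031, -0.009, 0.002]
ft_force: [-0.1, 0.1, -0.7]
grip_width: 0.0601
```

```bash
python3 - <<'E'
from h import *
c=snap('wrist','w9.png')
im=c['pixels'][:,:,::-1]
cv2.imwrite('pics/w9c.png',cv2.resize(im[0:240,170:490],None,fx=2.5,fy=2.5,interpolation=cv2.INTER_CUBIC))
goto()
E
```

```text
t 12.90 pos [0.5578 0.0639 0.2676] yaw -3.5 F [-1.3  0.1 -0.5] grip 0.060
```

View pics/w9c.png

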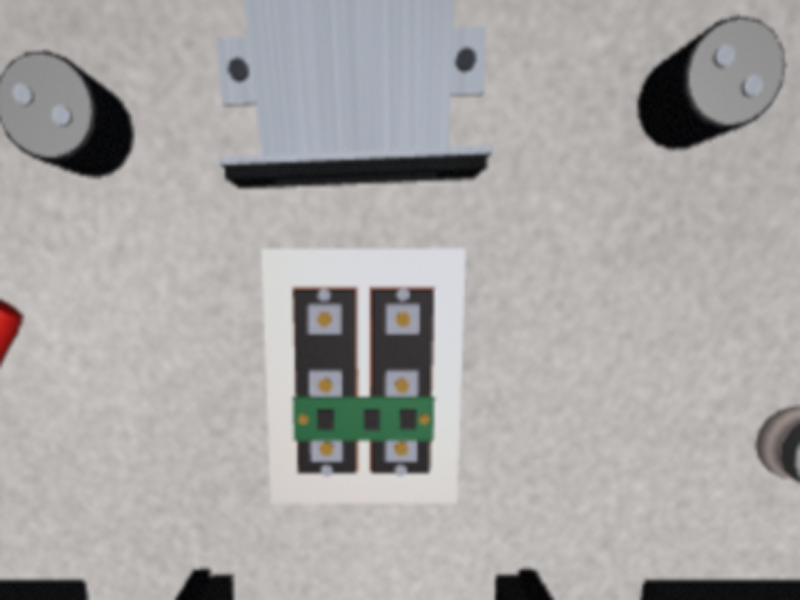

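Crop w9c: the sink's corners are at (262,248), (466,248), (271,502) and (457,502). The gasket bottom runs (240,186) to (474,177).

```bash
python3 - <<'E'
from h import *
meas('w9.png',{6:(262,248),5:(466,248),7:(271,502),4:(457,502)},[(241,187),(474,178)],[.58,.06,-.05])
W=pickle.load(open('pics/w9.png.pkl','rb')); w=lambda a:(np.array(a)+.5)/2.5-.5+(170,0)
P=back(W,w([(238,69),(465,60)]),.004); print(P, np.degrees(np.arctan2(P[0,1]-P[1,1],P[0,0]-P[1,0]))-90)
P=back(W,w([(220,162),(490,152)]),.044); print(P, np.degrees(np.arctan2(P[0,1]-P[1,1],P[0,0]-P[1,0]))-90)
E
```

```text
hs [0.5831 0.0615] -3.52 [ 0.1  0.  -0.1  0.   0.1  0.  -0.1 -0.1]
gasket [0.6826 0.0588] yaw -1.43 len 0.1234
hs in duct: x -99.5 y 0.3 yaw -2.1
[[0.73885619 0.11552246 0.004     ]
 [0.73599874 0.00104693 0.004     ]] -1.4298757896512768
[[ 0.69044217  0.12302794  0.044     ]
 [ 0.68704628 -0.0042226   0.044     ]] -1.5286710566466013
```

View pics/o_w9.png

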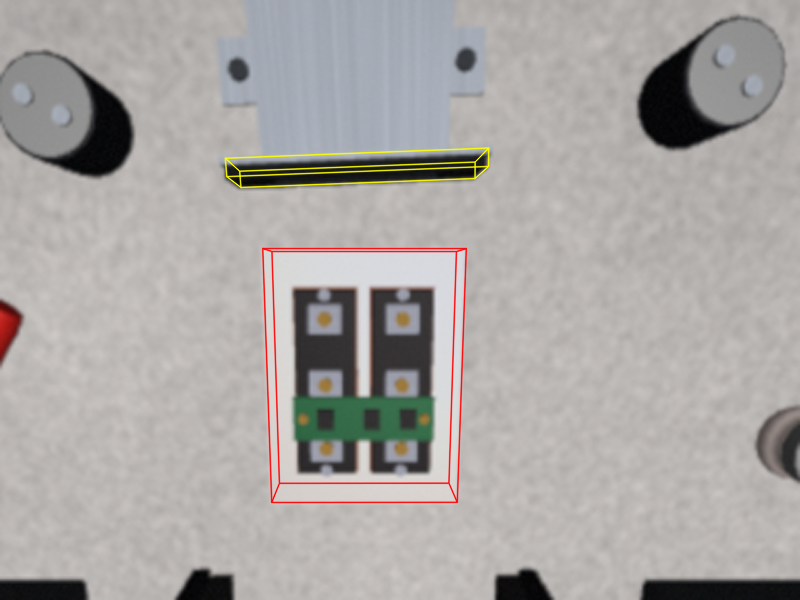

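Now 2.1° off square, 0.3 mm off centre, and 34 mm from home. I'll go back down behind it, finish the turn early and run in slowly.

```bash
sed -i 's/^D=.*/D=np.array([.6827,.0593]); DY=-1.4/' path.py; python3 - <<'E'
from path import *
h=(.5831,.0615,-3.5); a=tool(h,.097)
goto((*a,.2,-3.5),(*a,.012,-3.5))
E
```

```text
t 12.90 pos [0.5578 0.0639 0.2676] yaw -3.5 F [-1.3  0.1 -0.5] grip 0.060
(np.float64(0.48628092455307886), np.float64(0.06742170833488112), 0.2, -3.5) -> [-70.3, 0.6, 68.9] [0.2, 1.1, 0.0]
(np.float64(0.48628092455307886), np.float64(0.06742170833488112), 0.012, -3.5) -> [-66.8, -0.1, 256.9] [0.2, 1.1, 0.0]
```

Emit:
carry_out(
  series=[
    [-40, 0, 30, 0, 1, 0, 0.38],
    [-70, 0, 70, 0, 1, 0, 0.38],
    [-69, 0, 110, 0, 1, 0, 0.38],
    [-69, 0, 165, 0, 1, 0, 0.38],
    [-68, 0, 210, 0, 1, 0, 0.38],
    [-67, 0, 240, 0, 1, 0, 0.38],
    [-67, 0, 256, 0, 1, 0, 0.38],
    [-67, 0, 256, 0, 1, 0, 0.38],
  ],
)

```text
time: 13.9
position: [0.4846, 0.0674, 0.0117]
tool_rot: [1.0, -0.03, -0.003, 0.002]
ft_force: [-0.1, 0.5, 0.3]
grip_width: 0.06
```

```bash
python3 - <<'E'
from path import *
h=(.5831,.0615,-3.5)
T=[(*tool(h,.0775),.012,-3.5)]
for x,y,w in((-97,-.3,-1.6),(-94,-.3,-1),(-90,-.4,-.5),(-85,-.4,0),(-80,-.4,0),(-75,-.4,0)):
    H=world(x,y,w); T.append((*tool(H,.0765),.012,H[2]))
goto(*T)
E
```

```text
t 13.90 pos [0.4846 0.0674 0.0117] yaw -3.5 F [-0.1  0.5  0.3] grip 0.060
(np.float64(0.5057445531223053), np.float64(0.0662312618139514), 0.012, -3.5) -> [21.2, -0.1, -0.4] [0.2, 0.3, 0.0]
(np.float64(0.5093264664290545), np.float64(0.0653737114864582), 0.012, -3.0) -> [24.8, 0.6, -0.4] [0.2, 0.3, -0.5]
(np.float64(0.5122878338045603), np.float64(0.0645002018096988), 0.012, -2.4) -> [27.8, 1.3, -0.4] [0.2, 0.3, -1.1]
(np.float64(0.516259151528888), np.float64(0.06363538658454856), 0.012, -1.9) -> [31.8, 1.9, -0.4] [0.2, 0.3, -1.6]
(np.float64(0.5212384365290779), np.float64(0.062845916175741), 0.012, -1.4) -> [36.8, 2.4, -0.5] [0.2, 0.3, -2.1]
(np.float64(0.5262369439779837), np.float64(0.06272375528497774), 0.012, -1.4) -> [41.8, 2.2, -0.5] [0.2, 0.3, -2.1]
(np.float64(0.5312354514268897), np.float64(0.06260159439421448), 0.012, -1.4) -> [46.8, 2.0, -0.5] [0.2, 0.3, -2.1]
```

Emit:
carry_out(
  series=[
    [13, 0, 0, 0, 0, 0, 0.38],
    [21, 0, 0, 0, 0, 0, 0.38],
    [25, 0.6, 0, 0, 0, -0.5, 0.38],
    [28, 1.3, 0, 0, 0, -1.1, 0.38],
    [32, 1.9, 0, 0, 0, -1.7, 0.38],
    [37, 2.3, 0, 0, 0, -2.1, 0.38],
    [42, 2.2, 0, 0, 0, -2.1, 0.38],
    [46, 2, 0, 0, 0, -2.1, 0.38],
  ],
)

```text
time: 14.9
position: [0.5226, 0.0635, 0.0121]
tool_rot: [1.0, -0.012, -0.011, 0.001]
ft_force: [-12.2, -0.3, 9.2]
grip_width: 0.06
```

```bash
python3 - <<'E'
from path import *
H=world(-65,-.4,0)
goto(*[(*tool(H,o),.012,DY) for o in(.0776,.0745)])
snap('wrist','w10.png')
E
```

```text
t 14.90 pos [0.5226 0.0635 0.0121] yaw -1.4 F [-12.2  -0.3   9.2] grip 0.060
(np.float64(0.5401327946859422), np.float64(0.06238414800865587), 0.012, -1.4) -> [17.5, 0.7, -0.3] [0.2, 1.2, 0.1]
(np.float64(0.5432318693042638), np.float64(0.06230840825638265), 0.012, -1.4) -> [20.6, 0.7, -0.3] [0.2, 1.2, 0.1]
```

View pics/w10.png

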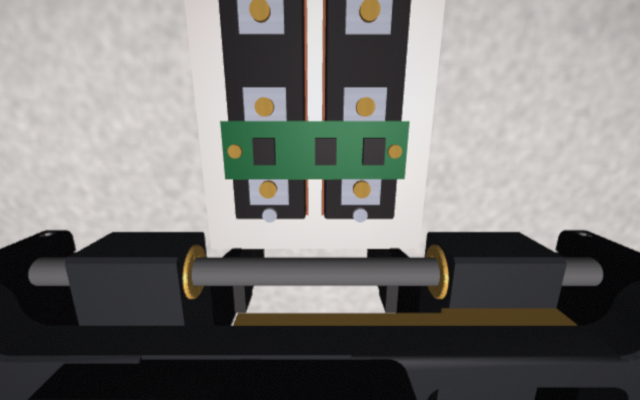

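Emit:
carry_out(
  series=[
    [5, 0, 0, 0, 1, 0, 0.38],
    [8, 0.2, 0, 0, 1, 0, 0.38],
    [11, 0.4, 0, 0, 1, 0, 0.38],
    [13, 0.5, 0, 0, 1, 0, 0.38],
    [15, 0.6, 0, 0, 1, 0, 0.38],
    [17, 0.7, 0, 0, 1, 0, 0.38],
    [18, 0.7, 0, 0, 1, 0, 0.38],
    [18, 0.7, 0, 0, 1, 0, 0.38],
  ],
)

```text
time: 15.95
position: [0.5351, 0.0631, 0.0122]
tool_rot: [1.0, -0.011, -0.008, 0.001]
ft_force: [-11.3, 1.3, 8.5]
grip_width: 0.0599
```

```bash
python3 - <<'E'
from path import *
H=world(-65,-.4,0)
goto(*[(*tool(H,o),.012,DY) for o in(.0776,.0745)])
c=snap('side','s10.png');im=c['pixels'][:,:,::-1]
cv2.imwrite('pics/s10c.png',cv2.resize(im[145:250,275:435],None,fx=5,fy=5,interpolation=cv2.INTER_CUBIC))
E
```

```text
t 15.95 pos [0.5351 0.0631 0.0122] yaw -1.3 F [-11.3   1.3   8.5] grip 0.060
(np.float64(0.5401327946859422), np.float64(0.06238414800865587), 0.012, -1.4) -> [5.0, 0.6, 0.2] [0.1, 0.9, 0.1]
(np.float64(0.5432318693042638), np.float64(0.06230840825638265), 0.012, -1.4) -> [8.1, 0.6, 0.1] [0.1, 0.9, 0.1]
```

View pics/s10c.png

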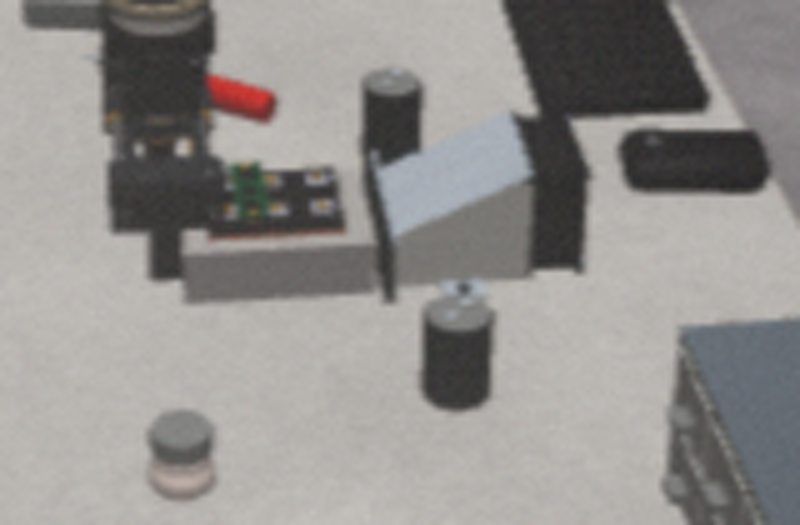

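A few mm of gap remain ahead of the gasket. Continuing slowly while watching the force.

Emit:
carry_out(
  series=[
    [4, 0.2, 0, 0, 1, 0, 0.38],
    [7, 0.4, 0, 0, 1, 0, 0.38],
    [8, 0.5, 0, 0, 1, 0, 0.38],
    [9, 0.6, 0, 0, 1, 0, 0.38],
    [10, 0.6, 0, 0, 1, 0, 0.38],
    [10, 0.6, 0, 0, 1, 0, 0.38],
  ],
)

```text
time: 16.75
position: [0.5395, 0.063, 0.0124]
tool_rot: [1.0, -0.011, -0.005, 0.001]
ft_force: [-10.0, 0.3, 5.7]
grip_width: 0.0603
```

```bash
python3 - <<'E'
from path import *
H=world(-65,-.4,0)
goto(*[(*tool(H,o),.012,DY) for o in(.0776,.0745)])
E
```

```text
t 16.75 pos [0.5395 0.063  0.0124] yaw -1.3 F [-10.    0.3   5.7] grip 0.060
(np.float64(0.5401327946859422), np.float64(0.06238414800865587), 0.012, -1.4) -> [0.6, 0.6, 0.4] [0.1, 0.6, 0.1]
(np.float64(0.5432318693042638), np.float64(0.06230840825638265), 0.012, -1.4) -> [3.7, 0.6, 0.4] [0.1, 0.6, 0.1]
```

Emit:
carry_out(
  series=[
    [4, 0, 0, 0, 0.6, 0, 0.38],
    [6, 0, 0, 0, 0.6, 0, 0.38],
    [7, 0, 0, 0, 0.6, 0, 0.38],
    [8, 0, 0, 0, 0.6, 0, 0.38],
    [9, 0, 0, 0, 0.6, 0, 0.38],
    [9, 0, 0, 0, 0.6, 0, 0.38],
  ],
)

```text
time: 17.5
position: [0.5394, 0.063, 0.0125]
tool_rot: [1.0, -0.011, -0.009, 0.001]
ft_force: [-14.4, -2.9, 9.3]
grip_width: 0.0603
```

```bash
python3 - <<'E'
from path import *
goto()
c=snap('side','s11.png');im=c['pixels'][:,:,::-1]
cv2.imwrite('pics/s11c.png',cv2.resize(im[145:250,275:435],None,fx=5,fy=5,interpolation=cv2.INTER_CUBIC))
E
```

```text
t 17.50 pos [0.5394 0.063  0.0125] yaw -1.2 F [-14.4  -2.9   9.3] grip 0.060
```

View pics/s11c.png

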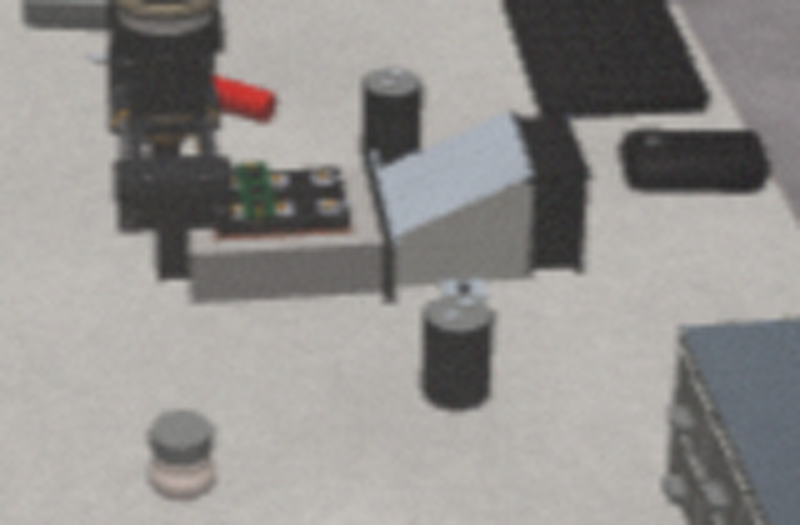

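No advance with 14 N, so it appears to touch the gasket. One firmer, still modest, push will seat it.

Emit:
carry_out(
  series=[
    [7, 0, 0, 0, 0.8, 0, 0.38],
    [10, 0, 0, 0, 0.8, 0, 0.38],
    [12, 0, 0, 0, 0.8, 0, 0.38],
    [14, 0, 0, 0, 0.8, 0, 0.38],
    [15, 0, 0, 0, 0.8, 0, 0.38],
    [15, 0, 0, 0, 0.8, 0, 0.38],
  ],
)

```text
time: 18.3
position: [0.5391, 0.0631, 0.0125]
tool_rot: [1.0, -0.01, -0.018, 0.0]
ft_force: [-24.2, -4.1, 19.4]
grip_width: 0.06
```

```bash
python3 - <<'E'
from path import *
goto()
E
```

```text
t 18.30 pos [0.5391 0.0631 0.0125] yaw -1.1 F [-24.2  -4.1  19.4] grip 0.060
```

Hard stop at 24 N, so it's seated. Backing off to inspect.

Emit:
carry_out(
  series=[
    [-8, 0, 0, 0, 1, 0, 0.38],
    [-25, 0, 0, 0, 1, 0, 0.38],
    [-25, 0, -60, 0, 1, 0, 0.38],
    [-25, 0, -120, 0, 1, 0, 0.38],
    [0, 0, -180, 0, 1, 0, 0.38],
    [30, 0, -235, 0, 1, 0, 0.38],
    [40, 0, -258, 0, 1, 0, 0.38],
    [40, 0, -258, 0, 1, 0, 0.38],
  ],
)

```text
time: 19.3
position: [0.5917, 0.0622, 0.2725]
tool_rot: [1.0, -0.01, -0.005, 0.001]
ft_force: [-1.0, -0.5, -1.1]
grip_width: 0.0599
```

```bash
python3 - <<'E'
from h import *
c=snap('wrist','w12.png')
im=c['pixels'][:,:,::-1]
cv2.imwrite('pics/w12c.png',cv2.resize(im[0:240,170:490],None,fx=2.5,fy=2.5,interpolation=cv2.INTER_CUBIC))
goto()
E
```

```text
t 19.35 pos [0.5892 0.0624 0.27  ] yaw -1.1 F [ 0.4 -0.8 -0.2] grip 0.060
```

View pics/w12c.png

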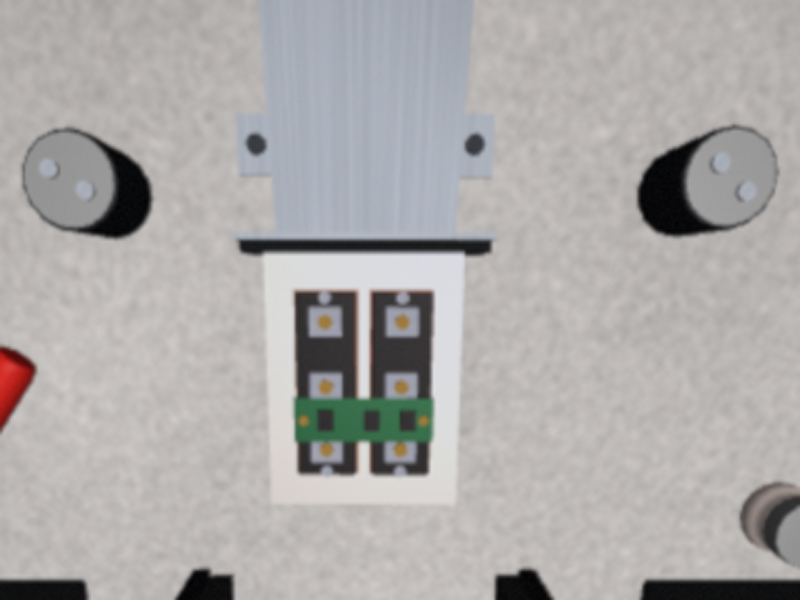

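Crop w12c: the sink's end is flush along the gasket, row 252 at both (264,252) and (465,252). Tab holes are at (256,144) and (475,144), so all are centred on column 365.

```bash
python3 - <<'E'
from h import *
W=pickle.load(open('pics/w12.png.pkl','rb')); w=lambda a:(np.array(a)+.5)/2.5-.5+(170,0)
h,r=fitpose([(W,[6,5,7,4],w([(263,252),(466,252),(271,503),(457,504)]))],HS,[.61,.06,-.02]);print(h,np.degrees(h[2]),r.round(1))
P=back(W,w([(256,144),(475,144)]),.004);m=P.mean(0);a=np.degrees(np.arctan2(P[0,1]-P[1,1],P[0,0]-P[1,0]))-90
print('tabs',P.round(4),a,'lat mm',1000*(h[:2]-m[:2])@u(a+90))
S=snap('top','t12.png'); overlay('t12.png','t12c.png',(220,125),(150,120),5,[])
im=cv2.resize(W['pixels'][85:115,255:375][:,:,::-1].copy(),None,fx=6.5,fy=6.5,interpolation=cv2.INTER_CUBIC); cv2.imwrite('pics/w12d.png',im)
snap('side','s12.png'); overlay('s12.png','s12c.png',(275,145),(160,105),5,[])
E
```

```text
[ 0.61674016  0.06113908 -0.02246106] -1.2869238538140961 [ 0.5  0.  -0.4  0.2  0.5 -0.  -0.5 -0.3]
tabs [[7.383e-01 1.153e-01 4.000e-03]
 [7.360e-01 5.000e-04 4.000e-03]] -1.143178688651659 lat mm 0.7982690196503095
```

View pics/w12d.png

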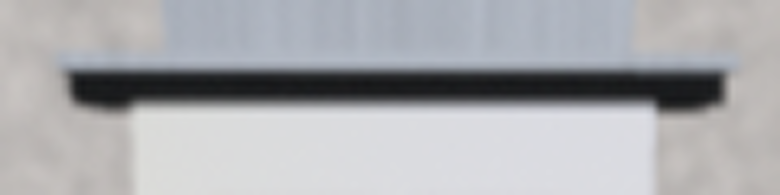

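View pics/s12c.png

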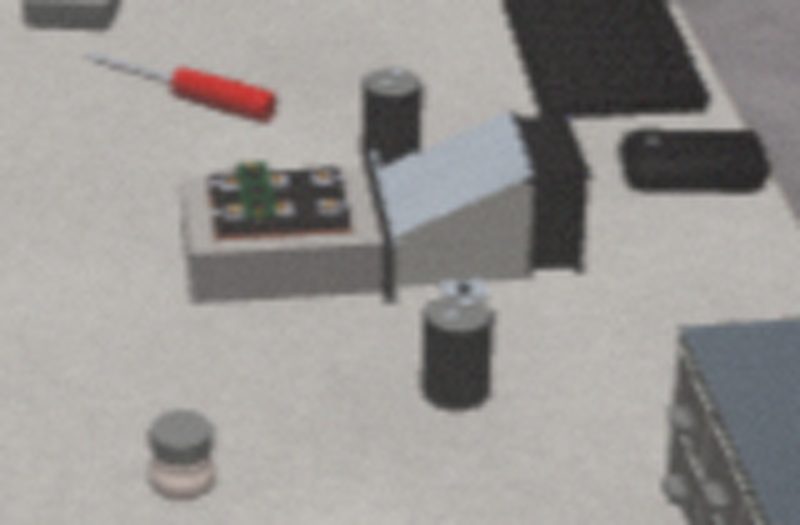

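```bash
python3 - <<'E'
from rig import robot
print(robot.hand_in(), robot.get_obs()['time'])
E
```

```text
the job is handed in; nothing more can be done
the job is handed in; nothing more can be done
```

The heat sink is home: one finned end lies flat and central against the gasket. I handed the job in with the arm raised clear, after about 19.5 s of the 72 s.

- **Turning:** I pushed it near its corners with the closed fingertips, first on the right side face and then on the rear end. That took it from about 36° askew to about 14°.
- **Squaring:** I then put both fingertips on the rear end and steered it to about 2° while still 34 mm from the gasket. I took out the rest early on the way in.
- **Seating:** It ran in slowly and came to a hard stop at 24 N along the push.

**Last checks:**
- The final wrist picture shows the end parallel to the gasket within about 0.2°. It is centred within about 1 mm: the edges agree to a fraction of a millimetre, while the pose fit against the foot tabs gives 0.8 mm to the left.
- The fitted distance to the gasket agrees with contact only to within the 1–2 mm calibration error, so the hard stop is the main evidence that it is home.
- In the last side view the screwdriver, paste jar and capacitors look unmoved. I did not recheck the multimeter, spool or tray, but the arm never worked near them.
- Nothing touched the modules or board as far as the pictures show.

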